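# Stack washed slab glass to dry with spacer strips

### The job

Stack the washed glass on the ribbed wooden board to dry: first the big slab, centred on the board with its length across the ribs, then the two narrow strips laid flat across the big slab as spacers, one near each of its ends and centred across its width. Last, lay the small slab with the slanted end on both strips, centred over the big slab and in line with it lengthways. Leave the eight-pointed star where it lies.

Things in the scene. Friction and masses are not known exactly. Their poses are not given: they have to be found in the camera images.
- drying_board: Flat wooden drying board 120 x 100 mm, fixed to the table, 18 mm high: an 8 mm base and on it four ribs 8 mm wide and 10 mm high that run along its y (100 mm long), at x = -44, -20, 20 and 44 mm. Origin: centre of its underside; x along its 120 mm side, across the ribs; z up.
- drying_board_top (a point): Point at the middle of the board at the height of the rib tops (18 mm above the table), axes as the board's.
- big_slab: Big near-rectangular slab of pale cast glass, 64 mm wide, 92 mm long, 22 mm thick, about 0.29 kg. About 61 mm across at mid-length; its long flanks are parallel but lie about 0.05 rad clockwise (seen from above) of its y axis. Origin: centre of its underside as it lies, x across its width, y along its length, z up. Lies flat on the table.
- small_slab: Small slab of the same pale glass, 54 mm wide, 85 mm long, 20 mm thick, about 0.18 kg; its end at -y is cut on the slant. About 48 mm across at mid-length; its long flanks lie about 0.1 rad clockwise (seen from above) of its y axis. Origin: centre of its underside as it lies, x across its width, y along its length, z up. Lies flat on the table.
- wide_strip: Narrow bar of the same pale glass, 26 mm wide overall (22 mm across at mid-length), 88 mm long, 13 mm thick, about 0.06 kg; its long flanks lie about 0.05 rad clockwise (seen from above) of its y axis. One of the two spacer strips; either may lie at either end. Origin: centre of its underside as it lies, x across its width, y along its length, z up. Lies flat on the table.
- narrow_strip: The narrower bar of the same pale glass, 20 mm wide, 84 mm long, 14 mm thick, about 0.055 kg, with parallel long flanks. The other spacer strip. Origin: centre of its underside as it lies, x across its width, y along its length, z up. Lies flat on the table.
- cut_star: Flat eight-pointed star of the same glass, 84 mm over its points, 20 mm thick, lying loose at the back in the middle; it is to stay there. Origin: centre of its underside.
Mind the look-alikes: they are no part of the job. Leave any turquoise look-alike of the small_slab alone. What is shaped like the big_slab but red is not meant.

How it is judged (in metres and radians):
On the way, in this order (a step that is already met when the one before it is completed fails the run):
1. the big slab lies centred on the board, its length across the ribs, let go (x of big_slab in the frame of drying_board_top between -0.013 and 0.013 m and y of big_slab in the frame of drying_board_top between -0.013 and 0.013 m and z of big_slab in the frame of drying_board_top between -0.004 and 0.006 m and angle between the y axis of big_slab and the x axis of drying_board, either way round below 0.22 rad and contact force between the fingers and big_slab below 0.1 N), for 0.2 s.
2. both strips lie across the big slab, one near each end, let go (x of big_slab in the frame of drying_board_top between -0.013 and 0.013 m and y of big_slab in the frame of drying_board_top between -0.013 and 0.013 m and z of big_slab in the frame of drying_board_top between -0.004 and 0.006 m and angle between the y axis of big_slab and the x axis of drying_board, either way round below 0.22 rad and x of wide_strip in the frame of big_slab between -0.013 and 0.013 m and z of wide_strip in the frame of big_slab between 0.018 and 0.027 m and angle between the y axis of each of wide_strip, narrow_strip and the x axis of big_slab, either way round below 0.26 rad and x of narrow_strip in the frame of big_slab between -0.013 and 0.013 m and z of narrow_strip in the frame of big_slab between 0.018 and 0.027 m and ((y of wide_strip in the frame of big_slab between 0.014 and 0.04 m and y of narrow_strip in the frame of big_slab between -0.04 and -0.014 m) or (y of narrow_strip in the frame of big_slab between 0.014 and 0.04 m and y of wide_strip in the frame of big_slab between -0.04 and -0.014 m)) and contact force between the fingers and wide_strip below 0.1 N and contact force between the fingers and narrow_strip below 0.1 N), for 0.2 s.
3. the small slab lies on both strips, let go (x of big_slab in the frame of drying_board_top between -0.013 and 0.013 m and y of big_slab in the frame of drying_board_top between -0.013 and 0.013 m and z of big_slab in the frame of drying_board_top between -0.004 and 0.006 m and angle between the y axis of big_slab and the x axis of drying_board, either way round below 0.22 rad and x of wide_strip in the frame of big_slab between -0.013 and 0.013 m and z of wide_strip in the frame of big_slab between 0.018 and 0.027 m and angle between the y axis of each of wide_strip, narrow_strip and the x axis of big_slab, either way round below 0.26 rad and x of narrow_strip in the frame of big_slab between -0.013 and 0.013 m and z of narrow_strip in the frame of big_slab between 0.018 and 0.027 m and ((y of wide_strip in the frame of big_slab between 0.014 and 0.04 m and y of narrow_strip in the frame of big_slab between -0.04 and -0.014 m) or (y of narrow_strip in the frame of big_slab between 0.014 and 0.04 m and y of wide_strip in the frame of big_slab between -0.04 and -0.014 m)) and horizontal distance between small_slab and big_slab below 0.013 m and angle between the y axis of small_slab and the y axis of big_slab, either way round below 0.26 rad and angle between small_slab's own z axis and vertical below 0.1 rad and z of small_slab in the frame of big_slab between 0.031 and 0.041 m and contact force between small_slab and wide_strip above 0.05 N and contact force between small_slab and narrow_strip above 0.05 N and contact force between the fingers and small_slab below 0.1 N), for 0.2 s.
At the end, for the whole second after the job is handed in: Big slab on the ribs, within 13 mm each way and 0.22 rad; strips flat on it, crosswise within 0.26 rad, within 13 mm of its width's middle, on opposite sides 14 to 40 mm from its centre; small slab bears on both, level, centred within 13 mm, in line within 0.26 rad; all at rest (x of big_slab in the frame of drying_board_top between -0.013 and 0.013 m and y of big_slab in the frame of drying_board_top between -0.013 and 0.013 m and z of big_slab in the frame of drying_board_top between -0.004 and 0.006 m and angle between the y axis of big_slab and the x axis of drying_board, either way round below 0.22 rad and x of wide_strip in the frame of big_slab between -0.013 and 0.013 m and z of wide_strip in the frame of big_slab between 0.018 and 0.027 m and angle between the y axis of each of wide_strip, narrow_strip and the x axis of big_slab, either way round below 0.26 rad and x of narrow_strip in the frame of big_slab between -0.013 and 0.013 m and z of narrow_strip in the frame of big_slab between 0.018 and 0.027 m and ((y of wide_strip in the frame of big_slab between 0.014 and 0.04 m and y of narrow_strip in the frame of big_slab between -0.04 and -0.014 m) or (y of narrow_strip in the frame of big_slab between 0.014 and 0.04 m and y of wide_strip in the frame of big_slab between -0.04 and -0.014 m)) and horizontal distance between small_slab and big_slab below 0.013 m and angle between the y axis of small_slab and the y axis of big_slab, either way round below 0.26 rad and angle between small_slab's own z axis and vertical below 0.1 rad and z of small_slab in the frame of big_slab between 0.031 and 0.041 m and contact force between small_slab and wide_strip above 0.05 N and contact force between small_slab and narrow_strip above 0.05 N and linear speed of each of big_slab, small_slab, wide_strip, narrow_strip below 0.02 m/s); the robot touches nothing.
It fails at once if the star is moved more than 15 mm (distance of cut_star from where it was at the start of the episode above 0.015 m).
It also fails if it takes over 106 s, if anything falls off the work surface, if the arm or the gripper's body presses on something with over 40 N, if the wrist force passes 120 N, or if a joint passes its speed limit or range.

### The arm

A 6-joint arm with a two-finger parallel gripper is mounted at the origin on a cart in front of the work surface, level with it; the furniture and walls round the work are solid. World frame = base frame: x ahead of the robot, y to its left, z up, the work surface at z = 0. Lengths are in mm, angles in rad, forces in N, time in s.
With the tool pointing down it reaches from about 400 to 925 mm from the base axis. Payload 12.5 kg.
Tool frame: the origin (TCP) lies on the centre line of the jaws, within the pads' length; the fingertips stand 8 mm ahead of it and the grasp point (between the pads) lies 11 mm behind it; z points along the fingers, y is the line along which they close (so a half turn about z gives the same grasp; the last joint's range is limited). The gripper opens to 95 mm and grips with 3 to 60 N. Pads are 20 mm wide; open, the fingers measure 119 mm over their backs; the gripper's body (75 mm by 180 mm) begins 59 mm behind the grasp point.
Start: joints at [1.219, 0.491, 1.559, -0, 1.092, -0.106], TCP at [152.064, 606.236, 222.661] pointing down, gripper open.
Joint ranges: [-3.1, 3.1], [-0.84, 2.19], [0.05, 2.79], [-1.13, 4.28], [0.06, 2.93], [-2.69, 2.69]. Speed limits (rad/s): [2.22, 2.22, 2.79, 3.14, 3.14, 3.14].

### API

Orientations are given as [roll, pitch, yaw] about the fixed x, y, z axes, in that order (R = Rz(yaw) Ry(pitch) Rx(roll)).
In Python, from workcell import * gives the robot as it stands.
- The arm moves only by the tool apply_moves, never from a script. Its argument "moves" is a list that holds one entry, the list of rows, each a list of 7 numbers: the shift along the tool's x, y, z in cm, then the turn, a rotation vector about the tool's x, y, z in rad, then the opening, from 0 (shut) to 1 (fully open). In form: [[[dx, dy, dz, wx, wy, wz, grip], ...]]. A call has 1 to 10 rows; each row shifts and turns the commanded pose from where the row before left it, along the tool's axes as they then stand; what a row does not reach is not made up. A row lasts 1/10 s, in which the tool goes at most 50 mm and 8.59 degrees, less where a joint would pass 70% of its speed; a pose out of reach is approached as far as the arm can. A call with a gripper value outside its range is refused whole. The fingers move at their own pace and stop on an object; the grip force is fixed at half the most. Time passes only in rows, so rows that do not move let the fingers close. It gives the time, the measured TCP pose, the force, the opening and the grip force at its end, in the units of the state.
- read_state(): the state, without advancing time (a new reading comes with each control period).
- camera(name): name is "scene" or "top" or "wrist"; returns (picture, depth): 480x640x3 uint8, red, green, blue; 480x640 float32, mm along the optical axis (not along the pixel's ray), 0 where there is no reading.
- get_calibration(name): a dict with "intrinsics" (3x3 intrinsics, pixels), "rvec" (rotation vector, rad) and "tvec" (3), from world to camera coordinates, as OpenCV has them; the wrist camera has in their place "mount" (4x4, takes a point from camera to tool coordinates, whose origin is the TCP and whose axes are the flange's). Camera axes: x right, y down, z forward; pixel columns grow to the right and rows downward; lengths in mm; the calibration is good to about 2 mm. A picture is of the moment at which its call begins: read the wrist's pose just before it. get_calibration takes no time and is no camera call.
- job_done(): hands the job in; it is judged then, once.
The state is a dict: "time": time; "joints": joint angles; "dq": joint speeds; "tau": joint torques, N m; "ee_pos": TCP position; "eef_rot": TCP orientation; "wrist_force": force on the tool from outside, world axes, zero at the start; "wrist_torque": the same for the moment, N m; "gripper_width": finger opening in mm; "grip_force": force on a finger pad.
Only numpy, scipy, OpenCV 4.12 (cv2) and the standard library are available. Lean on these libraries where they do the work, as an engineer would, in place of code of your own. Each camera call takes 0.05 s, during which the arm holds its last target. There are 200 camera calls.

## Working session

There is one attempt and no reset: what is moved stays moved. The work goes in short steps, Python scripts to look and compute and a tool call to move; the robot and the scene stay as the last step left them, time stands still between calls to the robot, and variables do not carry over. Pictures are saved under pics/ and viewed, at most 14 in all, crops included, and the job is handed in when it is done.

Besides the shell and the picture viewer there is one more tool, called as name(argument=value, ...), one argument or row to a line, values as JSON. apply_moves: Moves the arm, as the interface text tells. Its arguments: {"type":"object","properties":{"moves":{"type":"array","items":{"type":"array","items":{"type":"array","items":{"type":"number"}}}}},"required":["moves"]}

```bash
ls; mkdir -p pics; python3 - <<'E'
from workcell import *
import cv2,numpy as np
s=read_state();print(s)
for n in("top","scene"):
    p,d=camera(n);cv2.imwrite(f"pics/{n}0.png",p[:,:,::-1]);np.savez(f"pics/{n}0.npz",p=p,d=d);print(n,get_calibration(n),np.mean(d>0))
print(get_calibration("wrist"))
E
```

```text
pics
{'time': 0.0, 'joints': array([ 1.21942371e+00,  4.91558671e-01,  1.55944943e+00,  3.05060777e-06,
        1.09171562e+00, -1.05596267e-01]), 'dq': array([-7.83948359e-04, -4.19135816e-04,  1.85022590e-05,  1.63043744e-04,
        1.84202617e-03,  6.37026217e-04]), 'tau': array([ 2.73969294e-03, -6.12640858e+01, -2.58177280e+01,  6.92416308e-02,
        4.82005463e-02, -1.11957745e-04]), 'ee_pos': array([151.96059517, 605.99837908, 222.0623077 ]), 'eef_rot': array([-3.14046817e+00, -1.21905384e-04,  2.89581483e+00]), 'wrist_force': array([ 1.34138026, -0.68711873,  0.32557051]), 'wrist_torque': array([-0.0530465 ,  0.00588822,  0.01273   ]), 'grip_force': 0.0, 'gripper_width': 95.08062863244913}
top {'intrinsics': array([[575.68733024,   0.        , 321.80016804],
       [  0.        , 575.68733024, 237.7441335 ],
       [  0.        ,   0.        ,   1.        ]]), 'rvec': array([ 2.28580683, -1.41108323,  0.38303492]), 'tvec': array([ -96.89105424,  585.18061948, 1706.731274  ])} 0.9959602864583333
scene {'intrinsics': array([[568.99618332,   0.        , 312.55707633],
       [  0.        , 568.99618332, 237.63322219],
       [  0.        ,   0.        ,   1.        ]]), 'rvec': array([ 2.13052259, -1.08295148,  0.48677293]), 'tvec': array([-226.75378095,  483.58165789, 1211.61223867])} 0.9443619791666666
{'intrinsics': array([[363.91769479,   0.        , 320.60723377],
       [  0.        , 363.91769479, 241.56938155],
       [  0.        ,   0.        ,   1.        ]]), 'mount': array([[ 5.61783890e-04, -9.64077822e-01, -2.65619348e-01,
         7.51521317e+01],
       [ 9.99999648e-01,  3.76023998e-04,  7.50198722e-04,
         8.87248175e-01],
       [-6.23370700e-04, -2.65619676e-01,  9.64077693e-01,
        -1.62634033e+02],
       [ 0.00000000e+00,  0.00000000e+00,  0.00000000e+00,
         1.00000000e+00]])}
```

View pics/top0.png

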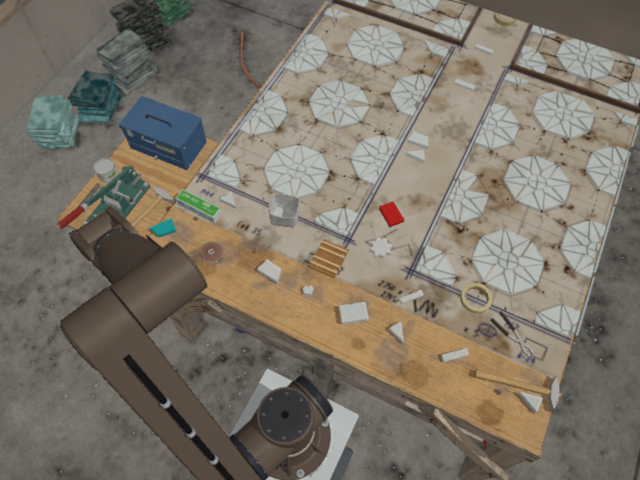

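View pics/scene0.png

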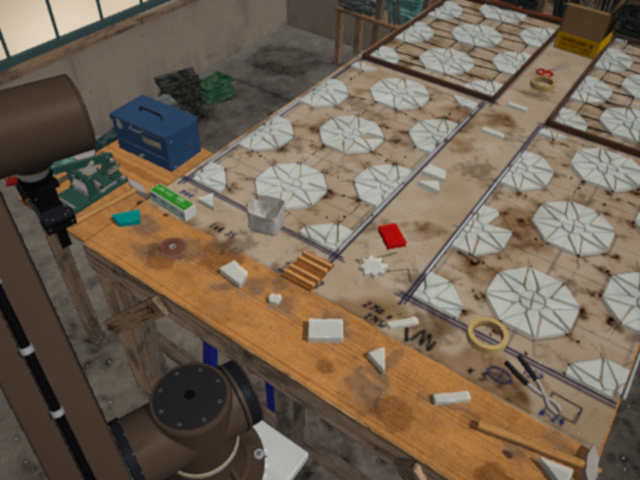

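The top view shows the big slab at (352,312), small slab at (269,270), strips at (411,297) and (455,355), board at (328,257) and star at (381,247). The look-alikes are turquoise at (162,229) and red at (391,213). There are also pale scraps at (307,290) and (398,331). The scene view shows the same things: big slab (326,330), small slab (233,273), strips (402,322) and (450,398), board (308,270), star (372,266).

```bash
cat > h.py <<'E'
from workcell import *
import cv2,numpy as np
from scipy.spatial.transform import Rotation as R
def ext(name,st=None):
    c=get_calibration(name);K=c["intrinsics"]
    if name=="wrist":
        T=np.eye(4);T[:3,:3]=R.from_euler("xyz",st["eef_rot"]).as_matrix();T[:3,3]=st["ee_pos"]
        M=T@c["mount"];return K,M[:3,:3],M[:3,3]
    Rm=cv2.Rodrigues(c["rvec"])[0];return K,Rm.T,-Rm.T@c["tvec"]
def cast(E,px,z):
    K,Rw,o=E;px=np.atleast_2d(px).astype(float)
    d=np.c_[px,np.ones(len(px))]@np.linalg.inv(K).T@Rw.T
    return (o+d*((z-o[2])/d[:,2:]))[:,:2]
def proj(E,P):
    K,Rw,o=E;q=(np.atleast_2d(P)-o)@Rw@K.T;return q[:,:2]/q[:,2:]
def cloud(E,d):
    K,Rw,o=E;v,u=np.mgrid[:480,:640];r=np.stack([u,v,np.ones_like(u)],-1)@np.linalg.inv(K).T
    return (r*d[...,None])@Rw.T+o
E
python3 - <<'E'
from h import *
for n,pts in(("top",dict(big=(352,312),small=(269,270),sA=(411,297),sB=(455,355),board=(328,257),star=(381,247),scrap=(307,290),tri=(398,331))),("scene",dict(big=(326,330),small=(233,273),sA=(402,322),sB=(450,398),board=(308,270),star=(372,266),scrap=(275,299),tri=(378,360)))):
    E=ext(n)
    d=np.load(f"pics/{n}0.npz")["d"];C=cloud(E,d)
    for k,p in pts.items(): print(n,k,cast(E,p,15).round()[0],C[p[1],p[0]].round())
E
```

```text
top big [432.  -3.] [428.  -5.  24.]
top small [444. 313.] [442. 312.  18.]
top sA [ 569. -156.] [ 568. -156.   15.]
top sB [ 447. -355.] [ 450. -356.    7.]
top board [579. 156.] [579. 156.  13.]
top star [697.   9.] [695.   8.  18.]
top scrap [436. 164.] [437. 165.  12.]
top tri [ 439. -164.] [ 440. -163.   13.]
scene big [434. -10.] [431. -12.  20.]
scene small [441. 311.] [434. 303.  26.]
scene sA [ 573. -154.] [ 575. -154.   12.]
scene sB [ 445. -353.] [ 449. -352.    8.]
scene board [576. 149.] [582. 154.   6.]
scene star [697.  12.] [693.  11.  19.]
scene scrap [437. 158.] [438. 159.  14.]
scene tri [ 435. -164.] [ 432. -165.   19.]
```

```bash
cat >> h.py <<'E'
def blobs(img,amin=60,box=None):
    h=cv2.cvtColor(img,cv2.COLOR_RGB2HSV);m=((h[...,1]<60)&(h[...,2]>150)).astype(np.uint8)
    return [c[:,0] for c in cv2.findContours(m,cv2.RETR_EXTERNAL,cv2.CHAIN_APPROX_NONE)[0] if cv2.contourArea(c)>amin]
def rect(P):
    (c,s,a)=cv2.minAreaRect(P.astype(np.float32));a=np.radians(a)
    if s[0]<s[1]: a+=np.pi/2
    return np.array(c),max(s),min(s),(a+np.pi/2)%np.pi-np.pi/2   # angle of long axis
def go(st,x,y,z,yaw=None):
    "tool-frame shift in cm, and turn wz about tool z"
    Rm=R.from_euler("xyz",st["eef_rot"]).as_matrix()
    d=Rm.T@(np.array([x,y,z])-st["ee_pos"])/10
    w=0 if yaw is None else -((yaw-st["eef_rot"][2]+np.pi/2)%np.pi-np.pi/2)
    print("shift cm",d.round(2),"wz",round(w,3))
E
python3 - <<'E'
from h import *
E=ext("scene");p=np.load("pics/scene0.npz")["p"]
for c in blobs(p,40):
    P=cast(E,c,15);r=rect(P)
    if 350<r[0][0]<720 and abs(r[0][1])<420 and r[1]<150: print(r[0].round(),*[round(float(v),2) for v in r[1:]])
go(read_state(),500,75,230)
E
```

```text
[ 450. -357.] 80.86 26.17 -0.84
[ 439. -159.] 61.23 34.6 0.53
[437.  -7.] 88.21 66.41 -0.98
[ 571. -156.] 84.42 29.57 -0.64
[438. 160.] 32.52 31.36 -0.93
[449. 305.] 88.83 46.55 1.36
[539. 264.] 38.51 28.26 0.05
shift cm [-46.68 -43.04  -0.75] wz 0
```

apply_moves(
  moves=[
    [[-3.1,-2.9,-0.1,0,0,0,1],[-3.1,-2.9,-0.1,0,0,0,1],[-3.1,-2.9,-0.1,0,0,0,1],[-3.1,-2.9,-0.1,0,0,0,1],[-3.1,-2.9,-0.1,0,0,0,1],[-3.1,-2.9,-0.1,0,0,0,1],[-3.1,-2.9,-0.1,0,0,0,1],[-3.1,-2.9,-0.1,0,0,0,1],[-3.1,-2.9,-0.1,0,0,0,1],[-3.1,-2.9,-0.1,0,0,0,1]],
  ],
)

```text
time: 1.1
ee_pos: [382.7, 247.9, 232.7]
eef_rot: [3.142, -0.0, 2.896]
wrist_force: [-0.7, 0.9, 1.1]
gripper_width: 95.4
grip_force: 0.0
```

apply_moves(
  moves=[
    [[-3.1,-2.9,0,0,0,0,1],[-3.1,-2.9,0,0,0,0,1],[-3.1,-2.9,0,0,0,0,1],[-3.1,-2.9,0,0,0,0,1],[-3.1,-2.9,0,0,0,0,1],[0,0,0,0,0,0.14,1],[0,0,0,0,0,0.14,1],[0,0,0,0,0,0.14,1],[0,0,0,0,0,0.14,1],[0,0,0,0,0,0.14,1]],
  ],
)

```text
time: 2.1
ee_pos: [497.1, 71.1, 232.4]
eef_rot: [-3.141, -0.0, 2.19]
wrist_force: [-0.8, 0.5, 0.3]
gripper_width: 95.5
grip_force: 0.0
```

```bash
cat >> h.py <<'E'
def shot(n):
    s=read_state();p,d=camera("wrist");cv2.imwrite(f"pics/{n}.png",p[:,:,::-1]);np.savez(f"pics/{n}.npz",p=p,d=d,rot=s["eef_rot"],pos=s["ee_pos"]);return s,p,d
def load(n):
    z=np.load(f"pics/{n}.npz");return dict(eef_rot=z["rot"],ee_pos=z["pos"]),z["p"],z["d"]
E
python3 - <<'E'
from h import *
s,p,d=shot("w1");print(s["time"],s["ee_pos"],s["eef_rot"]);E=ext("wrist",s)
for c in blobs(p,200):
    P=cast(E,c,20);r=rect(P);print(c.mean(0).round(),r[0].round(1),*[round(float(v),2) for v in r[1:]])
E
```

```text
2.1 [497.11394312  71.07147006 232.38006831] [-3.14120276e+00 -3.65024980e-04  2.18981626e+00]
[400. 384.] [691.5 -40.9] 158.12 48.68 0.62
[254. 384.] [ 550.8 -146. ] 62.03 40.95 -0.75
[576. 291.] [776.2 170.1] 90.55 25.02 0.62
[557. 263.] [737.3 184.3] 86.24 28.48 0.58
[488. 227.] [645.7 166.4] 49.14 21.1 1.56
[412. 283.] [625.6  86. ] 202.14 142.59 0.62
[229. 240.] [433.3  -7. ] 87.38 59.33 -0.95
[586. 233.] [731.  212.8] 74.18 51.49 -0.78
[564. 211.] [698.  221.5] 85.38 21.25 1.37
[579. 184.] [690.5 253.9] 38.6 17.14 0.92
[611. 145.] [690.1 298.6] 28.72 17.97 -1.14
[328. 106.] [440.2 163.1] 33.12 29.62 -0.99
[526.  98.] [595.4 278.6] 155.5 139.01 -1.11
[418.   3.] [456.4 280.6] 34.34 9.59 0.62
[ 7. 23.] [155.2  49.4] 56.33 17.88 -1.55
```

View pics/w1.png

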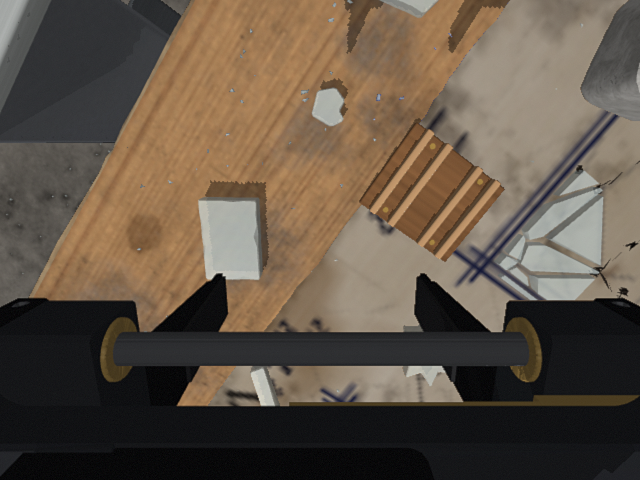

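The view shows the big slab at (231,238), the board at (432,190), a scrap at (328,106), a strip end at (263,385), the star at (425,368) partly behind the gripper, and a triangle/small slab edge at (410,3).

```bash
python3 - <<'E'
from h import *
s,p,d=load("w1");E=ext("wrist",s);C=cloud(E,d)
v,u=np.mgrid[:480,:640]
tab=(u>240)&(u<320)&(v>130)&(v<170);print("table z",np.median(C[tab][:,2]),C[tab][:,2].std())
m=(u>190)&(u<275)&(v>175)&(v<290)&(C[...,2]>12);r=rect(C[m][:,:2]);print("slab depth",r,np.median(C[m][:,2]))
m=(u>355)&(u<510)&(v>115)&(v<265)&(C[...,2]>4);r=rect(C[m][:,:2]);print("board all",r,C[m][:,2].max())
m=(u>355)&(u<510)&(v>115)&(v<265)&(C[...,2]>14);r=rect(C[m][:,:2]);print("board ribs",r,np.median(C[m][:,2]))
for n,pt in dict(a=(419,123),b=(361,203),c=(503,187),d=(441,261)).items(): print(n,cast(E,pt,18).round(1))
print("slab corner top z22",cast(E,[(200,201),(259,198),(261,278),(207,278)],22).round(1).tolist())
q=np.hstack([cv2.resize(p[160:300,170:290],None,fx=3,fy=3),cv2.resize(p[110:270,350:515],(360,420))]);cv2.imwrite("pics/crop1.png",q[:,:,::-1])
E
```

```text
table z 0.35675905874302316 27.483734961583124
slab depth (array([426.06698608,  34.47249603]), 183.73036193847656, 90.07059478759766, np.float64(-1.3884900172029289)) 22.430264717532367
board all (array([583.00976562, 155.32424927]), 222.22836303710938, 139.62313842773438, np.float64(-0.38985229565148405)) 395.0405184566988
board ribs (array([541.65234375, 155.80548096]), 176.7256317138672, 99.81586456298828, np.float64(0.01869830576539311)) 18.282829324019502
a [[522.4 203.6]]
b [[523.9 107.1]]
c [[633.1 205.4]]
d [[633.4 106.9]]
slab corner top z22 [[386.7, 12.5], [434.5, 50.5], [484.1, -22.0], [436.0, -56.3]]
```

View pics/crop1.png

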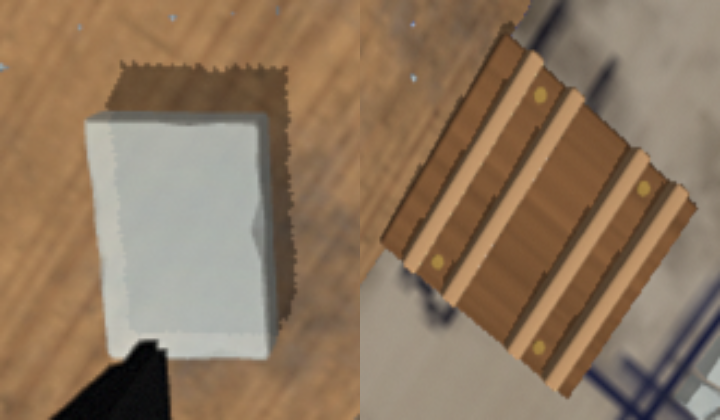

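The crop shows the pale big slab, corners about (88,120), (265,113), (270,357) and (108,357), with flanks free. The board beside it has four ribs running from upper right to lower left.

```bash
python3 - <<'E'
from h import *
s,p,d=load("w1");E=ext("wrist",s);C=cloud(E,d)
v,u=np.mgrid[:480,:640]
def meas(box,lo,hi,name):
    m=((u>box[0])&(u<box[1])&(v>box[2])&(v<box[3])&(C[...,2]>lo)&(C[...,2]<hi)).astype(np.uint8)
    m=cv2.morphologyEx(m,cv2.MORPH_OPEN,np.ones((2,2)));n,l,st,_=cv2.connectedComponentsWithStats(m)
    k=[i for i in range(1,n) if st[i,4]>100];q=np.isin(l,k)
    P=C[q];print(name,q.sum(),rect(P[:,:2]),"z",np.median(P[:,2]))
    return P
meas((190,275,175,290),18,27,"slab")
P=meas((355,510,115,265),15,22,"ribs")
meas((355,510,115,265),5,22,"board")
h=np.histogram(P[:,0],bins=np.arange(500,660,4));print(h[0].tolist())
h=cv2.cvtColor(p,cv2.COLOR_RGB2HSV);m=(u>190)&(u<275)&(v>175)&(v<290)&(h[...,1]<70)&(h[...,2]>130)
c=max(cv2.findContours(m.astype(np.uint8),0,1)[0],key=cv2.contourArea)[:,0];print("slab colour",rect(cast(E,c,22)))
E
```

```text
slab 4432 (array([428.21063232,  28.87835693]), 194.81964111328125, 89.40380859375, np.float64(-1.3806962263385416)) z 22.382650225189707
ribs 3169 (array([546.11053467, 156.46757507]), 185.6431121826172, 104.15946960449219, np.float64(0.018193715801418042)) z 18.22850094935768
board 10691 (array([577.76837158, 157.07218933]), 249.02716064453125, 104.12074279785156, np.float64(0.0195002189397242)) z 9.112330915631674
[0, 0, 0, 0, 0, 0, 0, 0, 135, 384, 175, 119, 0, 0, 150, 371, 138, 134, 0, 0, 0, 0, 0, 0, 169, 361, 114, 136, 4, 0, 183, 335, 116, 119, 17, 0, 0, 0, 0]
slab colour (array([433.58807373,  -6.09257126]), 86.91002655029297, 59.9967041015625, np.float64(-0.9511113648568115))
```

```bash
python3 - <<'E'
from h import *
s=read_state();go(s,434.5,-5,110,2.187);go(s,434.5,-5,10)
E
```

```text
shift cm [-2.65 -9.49 12.24] wz -0.006
shift cm [-2.66 -9.49 22.24] wz 0
```

apply_moves(
  moves=[
    [[-0.53,-1.9,2.4,0,0,0,1],[-0.53,-1.9,2.4,0,0,0,1],[-0.53,-1.9,2.4,0,0,0,1],[-0.53,-1.9,2.4,0,0,0,1],[-0.53,-1.9,2.4,0,0,0,1],[0,0,2.5,0,0,0,1],[0,0,2.0,0,0,0,1],[0,0,1.0,0,0,0,1],[0,0,0,0,0,0,1]],
  ],
)

```text
time: 3.05
ee_pos: [435.3, -5.8, 56.7]
eef_rot: [-3.14, -0.002, 2.197]
wrist_force: [-0.6, 0.1, 0.6]
gripper_width: 95.3
grip_force: 0.0
```

```bash
python3 - <<'E'
from h import *
s,p,d=shot("w2");print(s["ee_pos"],s["eef_rot"]);go(s,434.5,-5,10,2.187)
E
```

```text
[435.31892354  -5.80498106  56.74939478] [-3.14012857e+00 -1.61899742e-03  2.19733960e+00]
shift cm [ 0.11 -0.01  4.68] wz 0.01
```

View pics/w2.png

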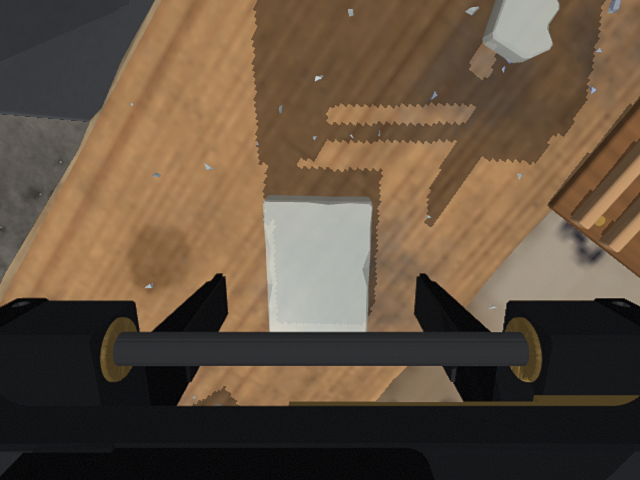

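The wrist view shows the slab (264–372 px) centred between the fingertips at (222,280) and (418,280), so the choice and alignment are good.

apply_moves(
  moves=[
    [[0,0,2.4,0,0,0,1],[0,0,1.4,0,0,0,1],[0,0,0.8,0,0,0,1],[0,0,0,0,0,0,0],[0,0,0,0,0,0,0],[0,0,0,0,0,0,0],[0,0,0,0,0,0,0],[0,0,0,0,0,0,0],[0,0,0,0,0,0,0]],
  ],
)

```text
time: 4.0
ee_pos: [435.5, -5.9, 12.0]
eef_rot: [-3.142, -0.0, 2.196]
wrist_force: [-2.2, -0.6, 7.9]
gripper_width: 59.9
grip_force: 30.0
```

```bash
python3 - <<'E'
from h import *
s=read_state();print(s["ee_pos"],s["eef_rot"],s["gripper_width"],s["grip_force"])
s["ee_pos"][2]+=0
go(s,582.5,156,90,3.107)
E
```

```text
[435.51982587  -5.93115022  11.99656425] [-3.14155007e+00 -1.23915082e-04  2.19573082e+00] 59.899380457583106 29.997190634021536
shift cm [ 4.53 21.39 -7.8 ] wz -0.911
```

apply_moves(
  moves=[
    [[0,0,-1.3,0,0,0,0],[0,0,-2.5,0,0,0,0],[0,0,-2.5,0,0,0,0],[0,0,-1.5,0,0,0,0],[0.5,2.4,0,0,0,0,0],[0.8,3.8,0,0,0,0,0],[0.8,3.8,0,0,0,0,0],[0.8,3.8,0,0,0,0,0],[0.8,3.8,0,0,0,0,0],[0.8,3.8,0,0,0,0,0]],
  ],
)

```text
time: 5.0
ee_pos: [583.5, 157.2, 89.5]
eef_rot: [-3.141, -0.0, 2.196]
wrist_force: [0.4, -0.1, -1.6]
gripper_width: 59.8
grip_force: 30.0
```

apply_moves(
  moves=[
    [[0,0,0,0,0,-0.08,0],[0,0,0,0,0,-0.13,0],[0,0,0,0,0,-0.14,0],[0,0,0,0,0,-0.14,0],[0,0,0,0,0,-0.14,0],[0,0,0,0,0,-0.14,0],[0,0,0,0,0,-0.14,0],[0,0,0,0,0,0,0]],
  ],
)

```text
time: 5.8
ee_pos: [582.6, 155.8, 89.4]
eef_rot: [-3.142, -0.001, 3.108]
wrist_force: [-0.1, 0.3, -2.3]
gripper_width: 60.2
grip_force: 30.0
```

```bash
python3 - <<'E'
from h import *
s,p,d=shot("w3");print(s["ee_pos"],s["eef_rot"],s["gripper_width"],s["wrist_force"]);go(s,582.5,156,31,3.107)
E
```

```text
[582.63895766 155.77147322  89.3696502 ] [-3.14155856e+00 -6.74040531e-04  3.10790529e+00] 60.19296559786585 [-0.11576968  0.33898204 -2.25951374]
shift cm [0.01 0.02 5.84] wz 0.001
```

View pics/w3.png

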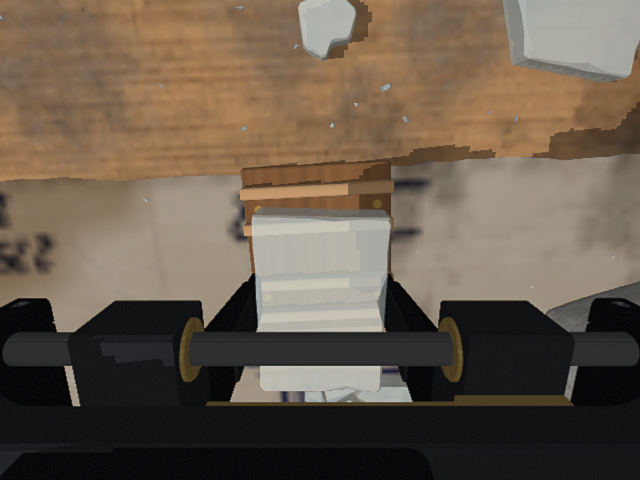

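The slab is held level and square over the board: slab (253–390, 210–390), ribs below it at (316,190) and (250,230).

apply_moves(
  moves=[
    [[0,0,1.5,0,0,0,0],[0,0,2.2,0,0,0,0],[0,0,1.3,0,0,0,0],[0,0,0.5,0,0,0,0],[0,0,0.3,0,0,0,0],[0,0,0.15,0,0,0,0],[0,0,0,0,0,0,0],[0,0,0,0,0,0,0.85],[0,0,0,0,0,0,0.85],[0,0,0,0,0,0,0.85]],
  ],
)

```text
time: 6.85
ee_pos: [583.2, 155.9, 30.6]
eef_rot: [3.141, 0.001, 3.106]
wrist_force: [0.5, -0.3, 0.5]
gripper_width: 78.0
grip_force: 0.0
```

apply_moves(
  moves=[
    [[0,0,0,0,0,0,0.85],[0,0,-1,0,0,0,0.85],[0,0,-3,0,0,0,0.85],[0,0,-4,0,0,0,1],[0,0,-4,0,0,0,1],[0,0,-4,0,0,0,1],[0,0,-4,0,0,0,1],[0,0,0,0,0,0,1]],
  ],
)

```text
time: 7.65
ee_pos: [584.5, 156.1, 236.4]
eef_rot: [3.14, 0.009, 3.106]
wrist_force: [-0.4, 0.0, -0.6]
gripper_width: 95.4
grip_force: 0.0
```

```bash
python3 - <<'E'
from h import *
s,p,d=shot("w4");print(s["ee_pos"],s["eef_rot"],s["gripper_width"],s["wrist_force"]);go(s,500,-250,300,2.4)
E
```

```text
[584.50693785 156.12377701 236.40150117] [3.13976422 0.00918583 3.1058835 ] 95.363003109884 [-0.37249463  0.01485452 -0.58549538]
shift cm [  6.94 -40.88  -6.5 ] wz 0.706
```

View pics/w4.png

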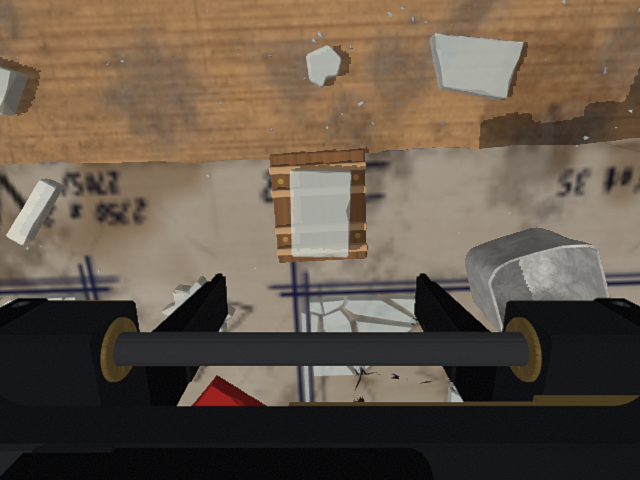

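Slab lies centred on the board (291–352, 168–257), margins even. Small slab at (477,66) with its slanted end on the right; first strip at (35,212); star at (190,290), untouched.

```bash
cat >> h.py <<'E'
def seg(s,p,box,z,smax=70,vmin=130):
    "largest pale blob in box (u0,u1,v0,v1): approx corners and rect on plane z"
    u0,u1,v0,v1=box;h=cv2.cvtColor(p,cv2.COLOR_RGB2HSV)[v0:v1,u0:u1]
    m=((h[...,1]<smax)&(h[...,2]>vmin)).astype(np.uint8)
    c=max(cv2.findContours(m,0,1)[0],key=cv2.contourArea)[:,0]+[u0,v0]
    E=ext("wrist",s);P=cast(E,c,z);a=cv2.approxPolyDP(c.astype(np.int32),4,True)[:,0]
    r=rect(P);print("rect c",r[0].round(1),"L,W",round(r[1],1),round(r[2],1),"ang",round(float(r[3]),3));print(" px",a.tolist());print(" w",cast(E,a,z).round(0).tolist());return P
E
python3 - <<'E'
from h import *
s,p,d=load("w4")
for n,b,z in(("big",(280,360,160,265),40),("small",(420,540,20,110),20),("strip",(0,70,170,255),13)):
    print(n);seg(s,p,b,z,smax=45 if n=="strip" else 70,vmin=170 if n=="strip" else 130)
q=np.hstack([cv2.resize(p[160:260,0:100],None,fx=4,fy=4),cv2.resize(p[20:110,420:540],(400,300)).repeat(1,0)[:300] if 0 else cv2.resize(p[10:110,430:530],None,fx=4,fy=4)]);cv2.imwrite("pics/crop2.png",q[:,:,::-1])
E
```

```text
big
rect c [582.7 156.8] L,W 88.6 59.0 ang -0.04
 px [[291, 170], [291, 254], [346, 257], [349, 172]]
 w [[537.0, 131.0], [623.0, 126.0], [628.0, 183.0], [541.0, 187.0]]
small
rect c [447.6 306. ] L,W 87.7 49.6 ang 1.447
 px [[430, 37], [440, 89], [442, 85], [506, 97], [522, 42], [439, 33]]
 w [[422.0, 266.0], [467.0, 277.0], [464.0, 279.0], [477.0, 342.0], [429.0, 352.0], [419.0, 274.0]]
strip
rect c [ 574.1 -154.9] L,W 80.4 19.1 ang -0.693
 px [[38, 181], [6, 234], [20, 244], [53, 190]]
 w [[541.0, -137.0], [597.0, -187.0], [609.0, -174.0], [551.0, -124.0]]
```

View pics/crop2.png

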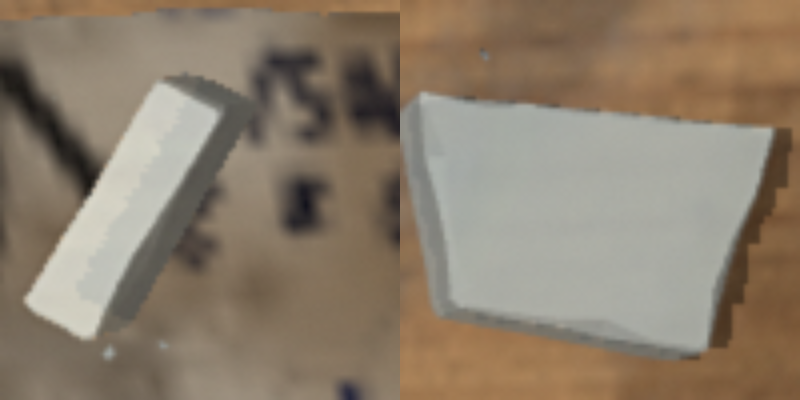

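The crop confirms the narrow strip (even, about 19–20 mm across) on the left, with both flanks free. The small slab is on the right.

```bash
python3 - <<'E'
from h import *
s=read_state();go(s,573.5,-155,110,2.449)
E
```

```text
shift cm [ -0.04 -31.12  12.3 ] wz 0.657
```

apply_moves(
  moves=[
    [[0,-2.1,0,0,0,0,1],[0,-4,0,0,0,0,1],[0,-4,0,0,0,0,1],[0,-4,1,0,0,0,1],[0,-4,1.5,0,0,0,1],[0,-4,2,0,0,0,1],[0,-4,2,0,0,0,1],[0,-3,2,0,0,0,1],[0,-2,2,0,0,0,1],[0,0,1,0,0,0,1]],
  ],
)

```text
time: 8.7
ee_pos: [570.5, -156.8, 112.5]
eef_rot: [3.141, -0.003, 3.103]
wrist_force: [0.7, 1.0, -0.1]
gripper_width: 95.0
grip_force: 0.0
```

apply_moves(
  moves=[
    [[0,0,0,0,0,0.12,1],[0,0,0,0,0,0.14,1],[0,0,0,0,0,0.14,1],[0,0,0,0,0,0.14,1],[0,0,0,0,0,0.12,1],[0,0,0,0,0,0,1],[0,0,0,0,0,0,1]],
  ],
)

```text
time: 9.4
ee_pos: [571.6, -154.2, 114.9]
eef_rot: [-3.142, -0.001, 2.45]
wrist_force: [-0.8, -1.1, 0.0]
gripper_width: 94.8
grip_force: 0.0
```

```bash
python3 - <<'E'
from h import *
s,p,d=shot("w5");print(s["ee_pos"],s["eef_rot"])
E=ext("wrist",s);q=proj(E,[[574,-155,14]])[0];print(q)
u,v=q.astype(int)
P=seg(s,p,(max(u-75,228),min(u+75,414),max(v-130,0),min(v+120,332)),14,45,165)
E
```

```text
[ 571.64595362 -154.20492736  114.91323891] [-3.14154172e+00 -6.52839468e-04  2.44995644e+00]
[320.7046398  248.39724491]
rect c [ 574.4 -154. ] L,W 80.3 18.1 ang -0.703
 px [[334, 195], [312, 199], [311, 297], [333, 294]]
 w [[549.0, -122.0], [541.0, -136.0], [600.0, -186.0], [609.0, -171.0]]
```

View pics/w5.png

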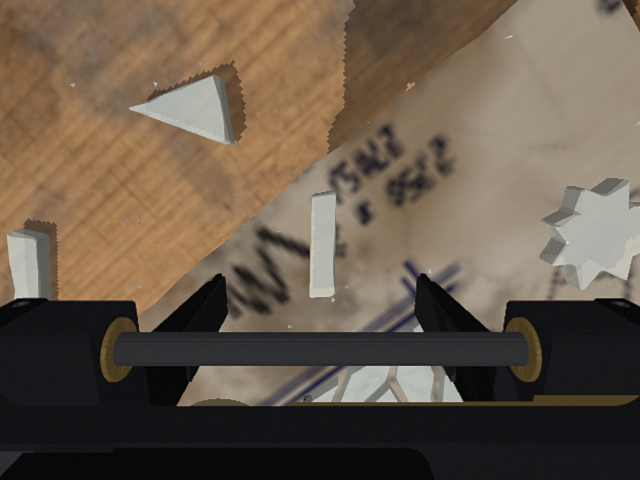

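The strip at (322,245) lies centred between the fingers and in line with the pads; the star at (590,235) is clear.

```bash
python3 - <<'E'
from h import *
go(read_state(),574.4,-154.2,11,2.442)
E
```

```text
shift cm [-0.2   0.19 10.4 ] wz 0.008
```

apply_moves(
  moves=[
    [[-0.2,0.2,2,0,0,0,0.7],[0,0,3,0,0,0,0.6],[0,0,3,0,0,0,0.6],[0,0,1.6,0,0,0,0.6],[0,0,0.8,0,0,0,0.6],[0,0,0,0,0,0,0],[0,0,0,0,0,0,0],[0,0,0,0,0,0,0],[0,0,0,0,0,0,0],[0,0,0,0,0,0,0]],
  ],
)

```text
time: 10.45
ee_pos: [574.8, -154.8, 11.7]
eef_rot: [3.141, 0.001, 2.446]
wrist_force: [0.6, 0.6, -0.1]
gripper_width: 22.2
grip_force: 0.0
```

apply_moves(
  moves=[
    [[0,0,0,0,0,0,0],[0,0,0,0,0,0,0]],
  ],
)

```text
time: 10.65
ee_pos: [574.8, -154.8, 11.6]
eef_rot: [3.141, 0.001, 2.446]
wrist_force: [-1.1, -0.0, 6.6]
gripper_width: 18.9
grip_force: 30.0
```

```bash
python3 - <<'E'
from h import *
s=read_state();go(s,556,156.5,130,1.58);go(s,610,156.5,130,1.58)
E
```

```text
shift cm [ 21.39  22.69 -11.84] wz 0.866
shift cm [ 17.25  26.15 -11.84] wz 0.866
```

apply_moves(
  moves=[
    [[0,0,-1.2,0,0,0,0],[0,0,-2.6,0,0,0,0],[0,0,-4,0,0,0,0],[0,0,-4,0,0,0,0],[1.15,1.75,0,0,0,0,0],[2.3,3.5,0,0,0,0,0],[2.3,3.5,0,0,0,0,0],[2.3,3.5,0,0,0,0,0],[2.3,3.5,0,0,0,0,0],[2.3,3.5,0,0,0,0,0]],
  ],
)

```text
time: 11.65
ee_pos: [600.8, 75.8, 129.9]
eef_rot: [3.141, 0.0, 2.446]
wrist_force: [0.5, -0.3, -0.8]
gripper_width: 18.9
grip_force: 30.0
```

apply_moves(
  moves=[
    [[2.3,3.5,0,0,0,0,0],[2.3,3.4,0,0,0,0,0],[0,0,0,0,0,0.1,0],[0,0,0,0,0,0.14,0],[0,0,0,0,0,0.14,0],[0,0,0,0,0,0.14,0],[0,0,0,0,0,0.14,0],[0,0,0,0,0,0.14,0],[0,0,0,0,0,0.07,0],[0,0,0,0,0,0,0]],
  ],
)

```text
time: 12.65
ee_pos: [609.7, 156.5, 129.7]
eef_rot: [3.141, -0.0, 1.575]
wrist_force: [0.9, 0.6, -0.4]
gripper_width: 19.1
grip_force: 30.0
```

```bash
python3 - <<'E'
from h import *
s,p,d=shot("w6");print(s["ee_pos"],s["eef_rot"],s["gripper_width"],s["wrist_force"]);go(s,609,156.5,53,1.58)
E
```

```text
[609.74102139 156.52269881 129.72167901] [ 3.14137661e+00 -1.09155838e-04  1.57493568e+00] 19.093044374416003 [ 0.94735577  0.56058062 -0.36230918]
shift cm [-0.   -0.08  7.67] wz -0.005
```

View pics/w6.png

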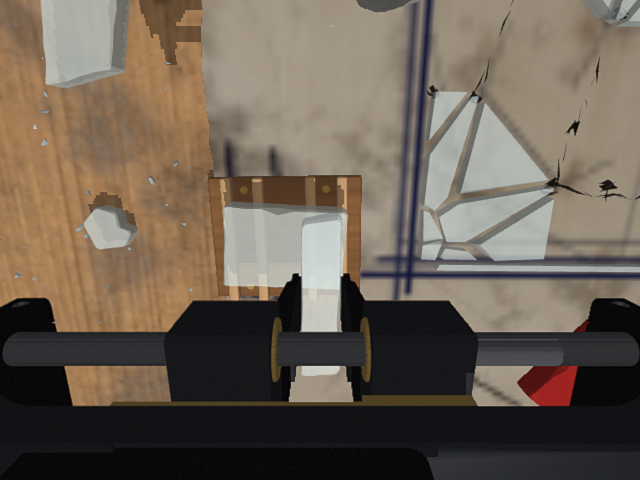

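The narrow strip is held (302–345, 213–375), crosswise over the far end of the big slab on the board.

apply_moves(
  moves=[
    [[0,0,1.5,0,0,0,0],[0,0,3,0,0,0,0],[0,0,2,0,0,0,0],[0,0,0.6,0,0,0,0],[0,0,0.4,0,0,0,0],[0,0,0.2,0,0,0,0],[0,0,0.1,0,0,0,0],[0,0,0,0,0,0,0.4],[0,0,0,0,0,0,0.4],[0,0,0,0,0,0,0.4]],
  ],
)

```text
time: 13.7
ee_pos: [610.0, 156.6, 51.6]
eef_rot: [3.141, -0.0, 1.576]
wrist_force: [0.2, -0.1, -0.6]
gripper_width: 35.9
grip_force: 0.0
```

apply_moves(
  moves=[
    [[0,0,-1,0,0,0,0.4],[0,0,-3,0,0,0,0.4],[0,0,-4,0,0,0,1],[0,0,-4,0,0,0,1],[0,0,-4,0,0,0,1],[0,0,-2,0,0,0,1],[0,0,0,0,0,0,1]],
  ],
)

```text
time: 14.4
ee_pos: [610.7, 156.7, 235.3]
eef_rot: [3.135, -0.001, 1.576]
wrist_force: [-0.2, -0.2, 0.4]
gripper_width: 72.5
grip_force: 0.0
```

```bash
python3 - <<'E'
from h import *
s,p,d=shot("w7");print(s["ee_pos"],s["eef_rot"]);E=ext("wrist",s)
q=proj(E,[[609,156.5,54],[582.7,156.8,40]]);print(q)
C=cloud(E,d);v,u=np.mgrid[:480,:640]
m=(abs(C[...,0]-590)<60)&(abs(C[...,1]-156)<60)&(C[...,2]>47)&(C[...,2]<60)&(v<330)
P=C[m];print(len(P),np.median(P,0),np.percentile(P,[2,98],0))
go(s,450,-356,230,2.3)
E
```

```text
[610.73599436 156.72240356 235.33614833] [ 3.13536883e+00 -9.69963762e-04  1.57590009e+00]
[[317.75677753 223.13763365]
 [291.56445563 219.72403562]]
1609 [610.09548178 159.28667649  54.4276435 ] [[600.51036834 120.0590928   52.26200441]
 [618.96146247 197.91673582  55.9370493 ]]
shift cm [-51.19 -16.34   0.38] wz -0.724
```

View pics/w7.png

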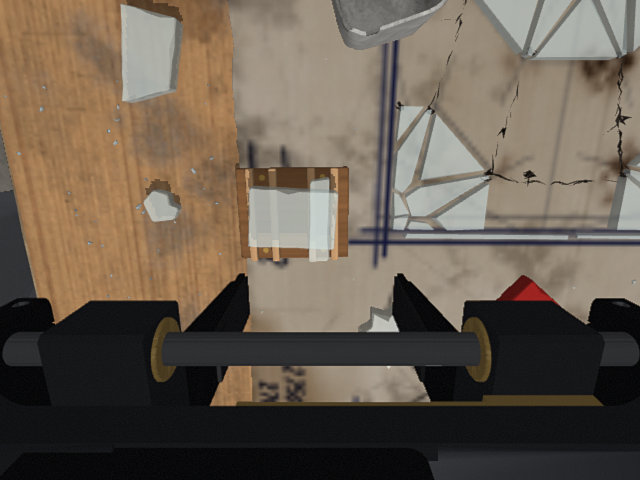

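The narrow strip lies across the far end of the big slab (310–335, 180–262), flat at z 54; the star at (378,322) has not moved.

apply_moves(
  moves=[
    [[-2,-0.64,0,0,0,0,1],[-4,-1.28,0,0,0,0,1],[-4,-1.28,0,0,0,0,1],[-4,-1.28,0,0,0,0,1],[-4,-1.28,0,0,0,0,1],[-4,-1.28,0,0,0,0,1],[-4,-1.28,0,0,0,0,1],[-4,-1.28,0,0,0,0,1],[-4,-1.28,0,0,0,0,1],[-4,-1.28,0,0,0,0,1]],
  ],
)

```text
time: 15.45
ee_pos: [488.9, -225.3, 230.0]
eef_rot: [-3.14, -0.001, 1.576]
wrist_force: [0.9, 0.4, 0.2]
gripper_width: 95.5
grip_force: 0.0
```

apply_moves(
  moves=[
    [[-4,-1.28,0,0,0,0,1],[-4,-1.28,0,0,0,0,1],[-4,-1.28,0,0,0,0,1],[-1.2,-0.3,0,0,0,0,1],[0,0,0,0,0,-0.14,1],[0,0,2,0,0,-0.14,1],[0,0,3,0,0,-0.14,1],[0,0,3,0,0,-0.14,1],[0,0,3,0,0,-0.14,1],[0,0,0,0,0,0,1]],
  ],
)

```text
time: 16.45
ee_pos: [448.0, -354.2, 117.2]
eef_rot: [-3.141, -0.008, 2.278]
wrist_force: [-0.3, 0.2, 1.1]
gripper_width: 95.0
grip_force: 0.0
```

```bash
python3 - <<'E'
from h import *
s,p,d=shot("w8");print(s["ee_pos"],s["eef_rot"])
E=ext("wrist",s);q=proj(E,[[450,-357,13]])[0];print(q)
u,v=q.astype(int)
P=seg(s,p,(max(u-75,228),min(u+75,414),max(v-130,0),min(v+120,332)),13,60,140)
C=cloud(E,d);vv,uu=np.mgrid[:480,:640];m=(abs(C[...,0]-450)<60)&(abs(C[...,1]+357)<60)&(abs(C[...,2]-13)<3)&(vv<330)&(uu>228)&(uu<414)
print(m.sum(),rect(C[m][:,:2]));P=C[m];print(np.median(P,0))
E
```

```text
[ 448.0314425  -354.22650739  117.23570634] [-3.1411617  -0.00766579  2.27822543]
[319.39425573 249.59303631]
rect c [ 451.5 -353.6] L,W 83.9 21.9 ang -0.83
 px [[308, 193], [312, 296], [336, 298], [337, 195]]
 w [[416.0, -330.0], [470.0, -390.0], [486.0, -379.0], [433.0, -317.0]]
3082 (array([ 450.85021973, -352.58859253]), 86.60520935058594, 22.003211975097656, np.float64(-0.8382791550035793))
[ 449.20364672 -350.57147118   13.43936012]
```

View pics/w8.png

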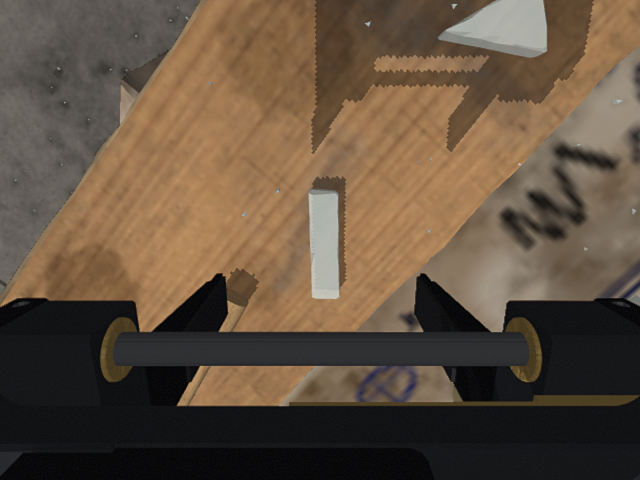

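The wide strip at (323,245) stands centred between the fingers, with clear table round it.

```bash
python3 - <<'E'
from h import *
go(read_state(),451.2,-353.6,11,2.307)
E
```

```text
shift cm [-0.09  0.28 10.85] wz -0.034
```

apply_moves(
  moves=[
    [[-0.1,0.25,2,0,0,-0.03,0.7],[0,0,3,0,0,0,0.6],[0,0,3,0,0,0,0.6],[0,0,1.3,0,0,0,0.6],[0,0,0.7,0,0,0,0.6],[0,0,0,0,0,0,0.5]],
  ],
)

```text
time: 17.1
ee_pos: [452.2, -355.5, 21.5]
eef_rot: [3.141, 0.0, 2.304]
wrist_force: [-0.8, -0.1, 1.5]
gripper_width: 54.1
grip_force: 0.0
```

```bash
python3 - <<'E'
from h import *
s=read_state();print(s["ee_pos"],s["eef_rot"]);go(s,451.2,-353.6,11,2.307)
E
```

```text
[ 452.21432131 -355.54790027   21.53104672] [3.14148400e+00 1.45424687e-04 2.30443918e+00]
shift cm [0.21 0.05 1.05] wz -0.003
```

apply_moves(
  moves=[
    [[0.2,0,0.6,0,0,0,0.5],[0,0,0.4,0,0,0,0.5],[0,0,0,0,0,0,0],[0,0,0,0,0,0,0],[0,0,0,0,0,0,0],[0,0,0,0,0,0,0],[0,0,0,0,0,0,0],[0,0,0,0,0,0,0]],
  ],
)

```text
time: 17.9
ee_pos: [450.7, -354.0, 11.3]
eef_rot: [3.141, 0.0, 2.306]
wrist_force: [-0.0, 0.2, 3.2]
gripper_width: 21.8
grip_force: 30.0
```

```bash
python3 - <<'E'
from h import *
s=read_state();print(s["ee_pos"],s["eef_rot"],s["gripper_width"],s["grip_force"]);go(s,555.5,157.5,130,1.54)
E
```

```text
[ 450.71708395 -353.98641582   11.29253771] [3.14147980e+00 3.37138843e-04 2.30582666e+00] 21.81909410452036 29.999623380135745
shift cm [ 30.91  42.08 -11.88] wz 0.766
```

apply_moves(
  moves=[
    [[0,0,-1.2,0,0,0,0],[0,0,-2.7,0,0,0,0],[0,0,-4,0,0,0,0],[0,0,-4,0,0,0,0],[1.2,1.6,0,0,0,0,0],[2.4,3.3,0,0,0,0,0],[2.4,3.3,0,0,0,0,0],[2.4,3.3,0,0,0,0,0],[2.4,3.3,0,0,0,0,0],[2.4,3.3,0,0,0,0,0]],
  ],
)

```text
time: 18.9
ee_pos: [496.0, -132.6, 130.1]
eef_rot: [-3.141, -0.0, 2.306]
wrist_force: [0.9, 0.5, -0.7]
gripper_width: 22.4
grip_force: 30.0
```

apply_moves(
  moves=[
    [[2.4,3.3,0,0,0,0,0],[2.4,3.3,0,0,0,0,0],[2.4,3.3,0,0,0,0,0],[2.4,3.3,0,0,0,0,0],[2.4,3.3,0,0,0,0,0],[2.4,3.3,0,0,0,0,0],[2.4,3.3,0,0,0,0,0],[0.9,0.9,0,0,0,0,0]],
  ],
)

```text
time: 19.7
ee_pos: [555.5, 161.0, 130.0]
eef_rot: [3.141, -0.0, 2.309]
wrist_force: [-0.3, 0.3, -0.6]
gripper_width: 22.2
grip_force: 30.0
```

apply_moves(
  moves=[
    [[0,0,0,0,0,0.1,0],[0,0,0,0,0,0.14,0],[0,0,0,0,0,0.14,0],[0,0,0,0,0,0.14,0],[0,0,0,0,0,0.14,0],[0,0,0,0,0,0.1,0],[0,0,0,0,0,0,0],[0,0,0,0,0,0,0]],
  ],
)

```text
time: 20.5
ee_pos: [555.3, 157.4, 130.1]
eef_rot: [-3.141, 0.0, 1.549]
wrist_force: [0.0, 0.3, -1.0]
gripper_width: 22.5
grip_force: 30.0
```

```bash
python3 - <<'E'
from h import *
s=read_state();print(s["ee_pos"],s["eef_rot"],s["gripper_width"],s["grip_force"]);go(s,555.5,157.5,51.4,1.54)
E
```

```text
[555.34323166 157.38091895 130.11199435] [-3.14123769e+00  3.45698655e-05  1.54867980e+00] 22.499537998290844 29.99930836027488
shift cm [0.01 0.02 7.87] wz 0.009
```

apply_moves(
  moves=[
    [[0,0,1.5,0,0,0,0],[0,0,3,0,0,0,0],[0,0,2,0,0,0,0],[0,0,0.6,0,0,0,0],[0,0,0.4,0,0,0,0],[0,0,0.2,0,0,0,0],[0,0,0.1,0,0,0,0],[0,0,0,0,0,0,0.4],[0,0,0,0,0,0,0.4],[0,0,0,0,0,0,0.4]],
  ],
)

```text
time: 21.5
ee_pos: [555.9, 157.7, 52.5]
eef_rot: [3.141, -0.0, 1.546]
wrist_force: [0.7, -0.8, 0.7]
gripper_width: 37.2
grip_force: 0.0
```

apply_moves(
  moves=[
    [[0,0,-1,0,0,0,0.4],[0,0,-3,0,0,0,0.4],[0,0,-4,0,0,0,1],[0,0,-4,0,0,0,1],[0,0,-4,0,0,0,1],[0,0,-2,0,0,0,1],[0,0,0,0,0,0,1],[0,0,0,0,0,0,1]],
  ],
)

```text
time: 22.3
ee_pos: [555.4, 157.5, 232.4]
eef_rot: [3.141, -0.0, 1.546]
wrist_force: [-0.3, -0.1, -0.6]
gripper_width: 80.4
grip_force: 0.0
```

```bash
python3 - <<'E'
from h import *
s,p,d=shot("w9");print(s["ee_pos"],s["eef_rot"]);E=ext("wrist",s)
C=cloud(E,d);v,u=np.mgrid[:480,:640]
for n,x in(("wide",555.5),("narrow",610)):
    m=(abs(C[...,0]-x)<25)&(abs(C[...,1]-156)<60)&(C[...,2]>48)&(C[...,2]<60)&(v<330)
    P=C[m];print(n,len(P),np.median(P,0),rect(P[:,:2]))
m=(abs(C[...,0]-582)<60)&(abs(C[...,1]-156)<60)&(abs(C[...,2]-40)<4)&(v<330);P=C[m];print("big",rect(P[:,:2]),np.median(P[:,2]))
q=proj(E,[[447,306,20]])[0];print(q);u0,v0=q.astype(int);P=seg(s,p,(u0-70,u0+60,max(v0-75,0),v0+75),20)
go(s,447,306,130,1.42)
E
```

```text
[555.41098835 157.54978141 232.4329739 ] [ 3.14101362e+00 -1.89594120e-04  1.54583987e+00]
wide 2012 [555.80111552 160.46454444  53.38800294] (array([555.95983887, 158.80506897]), 86.5893783569336, 21.829885482788086, np.float64(1.5420589544201784))
narrow 1693 [609.40083253 159.79863439  54.37611408] (array([609.83691406, 158.93414307]), 82.45561981201172, 19.56629180908203, np.float64(1.5515521915999297))
big (array([583.22955322, 160.95466614]), 88.01240539550781, 81.89937591552734, np.float64(-0.05807115967555898)) 40.44243512175569
[201.83706105  64.46576956]
rect c [447.9 307.9] L,W 83.9 49.7 ang 1.441
 px [[176, 9], [176, 105], [187, 107], [226, 95], [230, 22]]
 w [[429.0, 353.0], [418.0, 271.0], [428.0, 269.0], [467.0, 279.0], [477.0, 341.0]]
shift cm [ 14.57 -11.21  10.24] wz 0.126
```

View pics/w9.png

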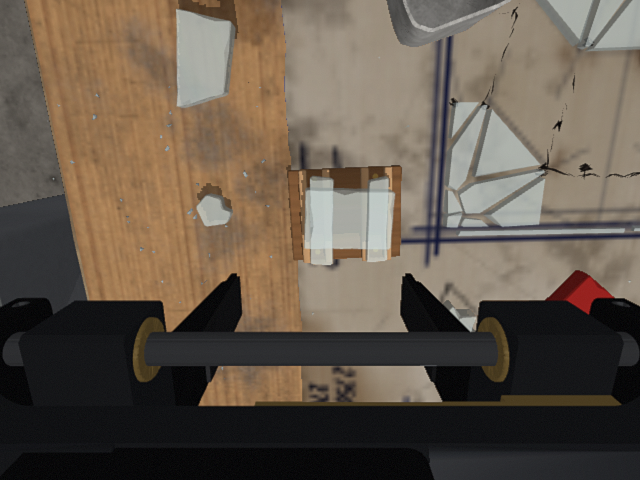

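Both strips lie flat across the slab: wide (310–333), narrow (368–392), z 53/54, at ±27 mm. The small slab at (204,60) is clear; its bounding-box centre works out at (447.5, 310), flanks at 1.43 rad.

```bash
python3 - <<'E'
from h import *
go(read_state(),447.5,310,110,1.43)
E
```

```text
shift cm [ 14.98 -11.14  12.17] wz 0.116
```

apply_moves(
  moves=[
    [[2,-1.5,0,0,0,0,1],[3,-2.2,0,0,0,0,1],[3,-2.2,0,0,0,0,1],[3,-2.2,1.5,0,0,0,1],[3,-2.2,2.5,0,0,0,1],[1,-0.8,3,0,0,0,1],[0,0,3,0,0,0.06,1],[0,0,2,0,0,0.056,1],[0,0,0,0,0,0,1],[0,0,0,0,0,0,1]],
  ],
)

```text
time: 23.35
ee_pos: [448.3, 310.2, 111.7]
eef_rot: [-3.14, 0.001, 1.431]
wrist_force: [0.8, -0.3, 0.4]
gripper_width: 95.2
grip_force: 0.0
```

```bash
python3 - <<'E'
from h import *
s,p,d=shot("w10");print(s["ee_pos"],s["eef_rot"])
E=ext("wrist",s);u,v=proj(E,[[447.5,310,20]])[0].astype(int);print(u,v)
seg(s,p,(228,414,max(v-120,0),332),20)
C=cloud(E,d);vv,uu=np.mgrid[:480,:640];m=(abs(C[...,0]-447)<50)&(abs(C[...,1]-310)<60)&(abs(C[...,2]-20)<3)&(vv<330);P=C[m]
e=np.array([np.cos(1.53),np.sin(1.53)]);f=np.array([e[1],-e[0]])
for a in(f,e):
    t=P[:,:2]@a;print(np.percentile(t,[0.2,99.8]))
for y in(290,300,310,320,330):
    t=P[abs(P[:,1]-y)<3][:,0];print(y,np.percentile(t,[1,99]).round(1))
go(s,447.5,310,11,1.43)
E
```

```text
[448.30590976 310.1682704  111.7128009 ] [-3.14011231e+00  9.78065865e-04  1.43132006e+00]
320 249
rect c [448.1 308.1] L,W 82.4 49.9 ang 1.446
 px [[355, 201], [335, 204], [285, 197], [290, 304], [348, 281]]
 w [[477.0, 342.0], [463.0, 342.0], [428.0, 351.0], [419.0, 270.0], [465.0, 283.0]]
[407.73654015 461.78209053]
[289.31968467 369.69554533]
290 [421.3 466.4]
300 [422.3 468.4]
310 [424.  470.4]
320 [424.9 472.4]
330 [426.7 474.6]
shift cm [-0.02 -0.06 10.07] wz 0.001
```

apply_moves(
  moves=[
    [[0,0,2,0,0,0,1],[0,0,3,0,0,0,1],[0,0,2.6,0,0,0,1],[0,0,1.5,0,0,0,1],[0,0,0.9,0,0,0,1],[0,0,0,0,0,0,0],[0,0,0,0,0,0,0],[0,0,0,0,0,0,0],[0,0,0,0,0,0,0],[0,0,0,0,0,0,0]],
  ],
)

```text
time: 24.4
ee_pos: [448.7, 310.5, 12.7]
eef_rot: [3.141, -0.001, 1.43]
wrist_force: [0.9, -0.7, 0.3]
gripper_width: 60.4
grip_force: 0.0
```

apply_moves(
  moves=[
    [[0,0,0,0,0,0,0],[0,0,0,0,0,0,0]],
  ],
)

```text
time: 24.6
ee_pos: [448.4, 310.4, 12.4]
eef_rot: [-3.142, -0.0, 1.43]
wrist_force: [-1.2, -0.4, 3.2]
gripper_width: 48.1
grip_force: 29.9
```

```bash
python3 - <<'E'
from h import *
s=read_state();print(s["ee_pos"],s["eef_rot"],s["gripper_width"],s["grip_force"]);go(s,582.7,157.5,140)
E
```

```text
[448.41127788 310.41244463  12.37706295] [-3.14153198e+00 -1.92615544e-04  1.42962117e+00] 48.073537743218886 29.932399113604333
shift cm [-13.25  15.45 -12.77] wz 0
```

apply_moves(
  moves=[
    [[0,0,-1.2,0,0,0,0],[0,0,-2.8,0,0,0,0],[0,0,-3.6,0,0,0,0],[0,0,-3.6,0,0,0,0],[0,0,-1.6,0,0,0,0],[-1.45,1.65,0,0,0,0,0],[-2.8,3.3,0,0,0,0,0],[-3,3.5,0,0,0,0,0],[-3,3.5,0,0,0,0,0],[-3,3.5,0,0,0,0,0]],
  ],
)

```text
time: 25.6
ee_pos: [583.7, 155.9, 141.0]
eef_rot: [3.141, -0.0, 1.43]
wrist_force: [0.4, 0.8, -1.2]
gripper_width: 47.9
grip_force: 29.9
```

apply_moves(
  moves=[
    [[0,0,0,0,0,-0.08,0],[0,0,0,0,0,-0.14,0],[0,0,0,0,0,-0.14,0],[0,0,0,0,0,-0.14,0],[0,0,0,0,0,-0.14,0],[0,0,0,0,0,-0.14,0],[0,0,0,0,0,-0.14,0],[0,0,0,0,0,-0.14,0],[0,0,0,0,0,-0.14,0],[0,0,0,0,0,-0.14,0]],
  ],
)

```text
time: 26.6
ee_pos: [582.6, 157.4, 140.8]
eef_rot: [3.142, 0.0, 2.776]
wrist_force: [0.2, 0.1, -1.6]
gripper_width: 48.2
grip_force: 29.9
```

apply_moves(
  moves=[
    [[0,0,0,0,0,-0.14,0],[0,0,0,0,0,-0.14,0],[0,0,0,0,0,0,0],[0,0,0,0,0,0,0]],
  ],
)

```text
time: 27.0
ee_pos: [582.7, 157.4, 140.6]
eef_rot: [3.141, 0.0, 3.046]
wrist_force: [0.2, 0.6, -1.4]
gripper_width: 48.3
grip_force: 29.9
```

```bash
python3 - <<'E'
from h import *
s,p,d=shot("w11");print(s["ee_pos"],s["eef_rot"],s["gripper_width"],s["grip_force"]);go(s,582.9,157.5,66.2,3.05)
E
```

```text
[582.7461414  157.41118955 140.57466923] [3.14148612e+00 1.65538388e-04 3.04568204e+00] 48.26951213225865 29.895748111302964
shift cm [-0.01  0.01  7.44] wz -0.004
```

apply_moves(
  moves=[
    [[0,0,1.5,0,0,0,0],[0,0,2.8,0,0,0,0],[0,0,1.7,0,0,0,0],[0,0,0.7,0,0,0,0],[0,0,0.4,0,0,0,0],[0,0,0.2,0,0,0,0],[0,0,0.15,0,0,0,0],[0,0,0,0,0,0,0],[0,0,0,0,0,0,0.75],[0,0,0,0,0,0,0.75]],
  ],
)

```text
time: 28.05
ee_pos: [583.0, 157.5, 66.1]
eef_rot: [3.141, 0.001, 3.05]
wrist_force: [-0.6, 0.5, -0.0]
gripper_width: 58.9
grip_force: 0.0
```

apply_moves(
  moves=[
    [[0,0,0,0,0,0,0.75],[0,0,0,0,0,0,0.75],[0,0,-1,0,0,0,0.75],[0,0,-3,0,0,0,0.75],[0,0,-4,0,0,0,0.75],[0,0,-4,0,0,0,1],[0,0,-4,0,0,0,1],[0,0,-2,0,0,0,1],[0,0,0,0,0,0,1],[0,0,0,0,0,0,1]],
  ],
)

```text
time: 29.05
ee_pos: [582.5, 157.4, 245.9]
eef_rot: [3.141, 0.0, 3.05]
wrist_force: [-0.8, -0.2, -0.4]
gripper_width: 94.7
grip_force: 0.0
```

```bash
python3 - <<'E'
from h import *
s,p,d=shot("w12");print(s["ee_pos"],s["wrist_force"]);E=ext("wrist",s)
C=cloud(E,d);v,u=np.mgrid[:480,:640]
B=(abs(C[...,0]-582)<60)&(abs(C[...,1]-156)<60)&(v<330)
m=B&(C[...,2]>65)&(C[...,2]<85);P=C[m]
print(len(P),np.median(P,0),rect(P[:,:2]),np.percentile(P,[.3,99.7],0).round(1))
A=np.c_[P[:,:2],np.ones(len(P))];print("tilt",np.linalg.lstsq(A,P[:,2],rcond=None)[0])
m=B&(abs(C[...,2]-53.5)<5);P=C[m];print("strips",rect(P[:,:2]))
E
```

```text
[582.54130469 157.39082454 245.85594195] [-0.819618   -0.18026587 -0.36653969]
3880 [579.43859325 156.97612282  74.08538764] (array([585.36877441, 159.31942749]), 84.06365966796875, 49.70547103881836, np.float64(-0.07818108854091133)) [[542.9 132.7  66.9]
 [623.3 185.6  76.4]]
tilt [ 2.25517141e-02 -4.04937549e-03  6.15395509e+01]
strips (array([580.95703125, 158.34173584]), 86.16079711914062, 76.35482025146484, np.float64(-1.5687915443792173))
```

View pics/w12.png

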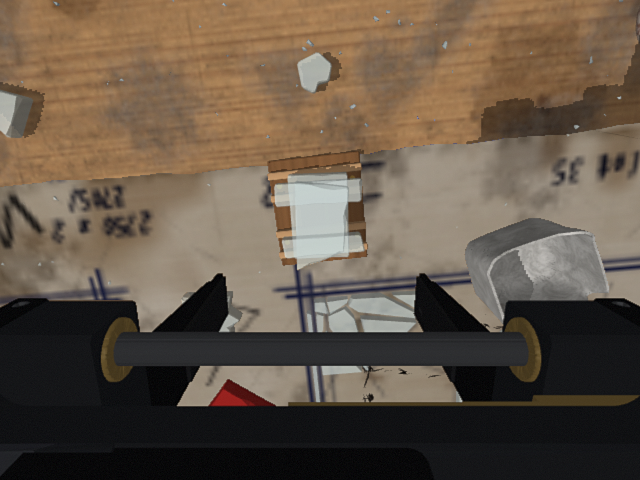

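The small slab (288–348, 175–270) rests level (z 74) on both strips, centred and in line; the star is unmoved and the gripper is clear.

```bash
python3 -c "
from workcell import *
print(job_done())"
```

```text
the job is handed in; nothing more can be done
None
```

The stack is built and handed in at about 29 s: big slab on the ribs, both strips across it, and the small slab level and centred on top, with the star untouched; the hand-in gave no verdict, so the placing rests on my own camera measurements.

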